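# Lock the red drainage cylinder onto the screen base

### The job

Take the drainage cylinder with the red collar by its handle and stack it on the screen base, flat on the deck with its two ears in the open gaps between the two dark claws. Then turn it a quarter turn clockwise, seen from above, so that both ears lie centrally under the claws, and let go. Leave the blue and the yellow cylinder standing where they are.

Things in the scene. Friction and masses are not known exactly. Their poses are not given: they have to be found in the camera images.
- cylinder_red: Red-collared clear cylinder, 116 tall (mm), 0.3-0.55 kg. Origin: centre of underside, z up. Foot: disc 72 across, 8 thick, with 2 ears along its +x and -x (108 tip to tip, 26 wide, 8 thick). Clear wall 64 across; red collar 72 across, 58-76 up. Black arch handle along x: 64 long, 16 thick (along y), crossbar 96-116 up, open gap 44 wide below. Same after a half turn about z.
- cylinder_blue: Bystander with a blue collar, otherwise the same as the red cylinder. Origin: centre of its underside, z up.
- cylinder_yellow: Bystander with a yellow collar, otherwise the same as the red cylinder. Origin: centre of its underside, z up.
- screen_base: Fixed plinth, 144 across (mm), white screen. Origin: underside centre, z up; deck 30 up. Claws at its +y, -y: 54 wide, reach in to 42 from axis, underside 12, top 20 above deck, wall at 61. Open at +x, -x: lower a cylinder there, its x along base x (either way, within 25 deg, centred to 5). Turn 90 deg clockwise: ears centred under claws. Pins stop it 5 deg past; they block counter-clockwise.
Not all that is in view belongs to the job. What is shaped like the screen_base but green is not meant.

How it is judged:
At the end, for the whole second after the job is handed in: The red cylinder rests upright (within 6 degrees) and still on the deck of the screen base (underside within 4 mm of the deck), within 10 mm of its axis, its ears under the claws: its x axis within 18 degrees of the base's y axis (z of cylinder_red in the frame of screen_base between 0.026 and 0.034 m and horizontal distance between cylinder_red and screen_base below 0.01 m and angle between the x axis of cylinder_red and the y axis of screen_base, either way round below 0.31 rad and angle between cylinder_red's own z axis and vertical below 0.1 rad and linear speed of cylinder_red below 0.02 m/s); the robot touches nothing.
It fails at once if the blue cylinder was moved more than 30 mm (distance of cylinder_blue from where it was at the start of the episode above 0.03 m).
It fails at once if the yellow cylinder was moved more than 30 mm (distance of cylinder_yellow from where it was at the start of the episode above 0.03 m).
It also fails if it takes over 42 s, if anything falls off the work surface, if the arm or the gripper's body presses on something with over 40 N, if the wrist force passes 120 N, or if a joint passes its speed limit or range.

### The arm

A 6-joint arm with a two-finger parallel gripper is mounted at the origin on the work surface. World frame = base frame: x ahead of the robot, y to its left, z up, the work surface at z = 0. Lengths are in m, angles in rad, forces in N, time in s.
With the tool pointing down it reaches from about 0.325 to 0.875 m from the base axis. Payload 4.4 kg.
Tool frame: the origin (TCP) lies midway between the tips of the shut fingers; the grasp point (between the pads) lies 19 mm behind it (hold_point_z is the distance from the TCP to the grasp point, in m); z points along the fingers, y is the line along which they close (so a half turn about z gives the same grasp; the last joint's range is limited). The gripper opens to 85 mm and grips with 20 to 120 N. Pads are 22 mm wide; open, the fingers measure 114 mm over their backs; the gripper's body (76 mm by 85 mm) begins 54 mm behind the grasp point. The pads swing forward as they close: fully open they stand 13 mm farther back than shut.
Start: joints at [-1.29, 0.207, 1.542, -0, 1.393, -0.15], TCP at [0.241, -0.522, 0.231] pointing down, gripper open.
Joint ranges: [-2.73, 2.73], [-0.86, 2.22], [0.23, 2.46], [-1.11, 4.25], [0.08, 2.63], [-2.82, 2.82]. Speed limits (rad/s): [2.79, 2.79, 3.14, 3.14, 3.14, 3.14].

### API

Orientations are given as a unit quaternion [x, y, z, w].
In Python, from workcell import * gives the robot as it stands. The module is installed in compiled form; this text tells all that it offers.
- The arm moves only by the tool servo_tool, never from a script. Its argument "steps" is a list that holds one entry, the list of rows, each a list of 7 numbers: the finger opening in cm, from 0 to 8.54, then the shift along the tool's x, y, z in cm, then the turn, a rotation vector about the tool's x, y, z in degrees. In form: [[[fingers, dx, dy, dz, rx, ry, rz], ...]]. A call has 1 to 10 rows; each row shifts and turns the commanded pose from where the row before left it, along the tool's axes as they then stand; what a row does not reach is not made up. A row lasts 1/8 s, in which the tool goes at most 62.5 mm and 10.7 degrees, less where a joint would pass 70% of its speed; a pose out of reach is approached as far as the arm can. A call is refused whole if a number of a shift passes 6.25 or a number of a turn 10.7, either way. A call with a gripper value outside its range is refused whole. The fingers move at their own pace and stop on an object; "force" is the grip in N (left out, the last holds). Time passes only in rows, so rows that do not move let the fingers close. It gives the time, the measured TCP pose, the force, the opening and the grip force at its end, in the units of the state.
- sense(): the state, without advancing time (a new reading comes with each control period).
- read_camera(name): name is "scene" or "top" or "wrist"; returns (picture, depth): 420x560x3 uint8, red, green, blue; 420x560 float32, m along the optical axis (not along the pixel's ray), 0 where there is no reading.
- camera_info(name): a dict with "fx", "fy", "cx", "cy" (pixels), "k1" (the pictures are not rectified: a ray, as slopes to the right and down, at radius r is drawn at 1 + k1 r^2 times it, then the intrinsics apply), "view" (4x4, takes a point from world to camera coordinates); the wrist camera has in their place "tool_from_camera" (4x4, takes a point from camera to tool coordinates, whose origin is the TCP and whose axes are the flange's). Camera axes: x right, y down, z forward; pixel columns grow to the right and rows downward; lengths in m; the calibration is good to about 2 mm. A picture is of the moment at which its call begins: read the wrist's pose just before it. camera_info takes no time and is no camera call.
- sign_off(): hands the job in; it is judged then, once.
The state is a dict: "time": time; "joint_positions": joint angles; "qd": joint speeds; "joint_torque": joint torques, N m; "tcp_pos": TCP position; "ee_rot": TCP orientation; "force": force on the tool from outside, world axes, zero at the start; "torque": the same for the moment, N m; "width": finger opening in m; "gripper_force": force on a finger pad.
Only numpy, scipy, OpenCV 4.12 (cv2) and the standard library are available. Lean on these libraries where they do the work, as an engineer would, in place of code of your own. Each camera call takes 0.05 s, during which the arm holds its last target. There are 200 camera calls.

## Working session

There is one attempt and no reset: what is moved stays moved. The work goes in short steps, Python scripts to look and compute and a tool call to move; the robot and the scene stay as the last step left them, time stands still between calls to the robot, and variables do not carry over. Pictures are saved under pics/ and viewed, at most 10 in all, crops included, and the job is handed in when it is done.

Besides the shell and the picture viewer there is one more tool, called after "Request:" by a JSON object that holds its "op" and its "data". servo_tool: Moves the arm, as the interface text tells. Its arguments: {"type":"object","properties":{"steps":{"type":"array","items":{"type":"array","items":{"type":"array","items":{"type":"number"}}}},"force":{"type":"number"}},"required":["steps"]}

```bash
mkdir -p pics; python3 - <<'E'
from workcell import *
import cv2,numpy as np
s=sense();print(s['time'],s['tcp_pos'],s['ee_rot'],s['width'])
for n in('scene','top'):
    p,d=read_camera(n);cv2.imwrite(f'pics/{n}0.png',p[:,:,::-1]);np.savez(f'pics/{n}0.npz',p=p,d=d);print(camera_info(n))
print(camera_info('wrist'))
E
```

```text
0.0 [ 0.24041537 -0.52147645  0.23008396] [ 9.76783912e-01  2.14223680e-01 -6.91210245e-05 -1.18298609e-03] 0.08546811795763438
{'fx': 397.05408449911477, 'fy': 397.05408449911477, 'cx': 283.1973112592764, 'cy': 216.73678224029229, 'k1': -0.05818630538740144, 'view': array([[-0.6745022 ,  0.73804875,  0.01818868,  0.34050504],
       [ 0.51197933,  0.48536369, -0.70873073, -0.22071327],
       [-0.53190596, -0.46872821, -0.70524458,  1.07524718],
       [ 0.        ,  0.        ,  0.        ,  1.        ]])}
{'fx': 511.50432927524844, 'fy': 511.50432927524844, 'cx': 273.2380511287922, 'cy': 214.85356799751776, 'k1': -0.19147108649439123, 'view': array([[ 0.0281006 , -0.99937771,  0.02132026, -0.04748968],
       [-0.9973458 , -0.0294639 , -0.06658247,  0.49624444],
       [ 0.06716922, -0.01939266, -0.99755312,  1.02166918],
       [ 0.        ,  0.        ,  0.        ,  1.        ]])}
{'fx': 342.2030782834586, 'fy': 342.2030782834586, 'cx': 279.68969463345877, 'cy': 208.1629504210547, 'k1': -0.08126413265690108, 'tool_from_camera': array([[ 5.52192466e-04, -9.47902818e-01, -3.18559166e-01,
         8.00654794e-02],
       [ 9.99999826e-01,  4.57192100e-04,  3.72987822e-04,
         9.42343513e-04],
       [-2.07913473e-04, -3.18559317e-01,  9.47902906e-01,
        -1.42484983e-01],
       [ 0.00000000e+00,  0.00000000e+00,  0.00000000e+00,
         1.00000000e+00]])}
```

View pics/top0.png

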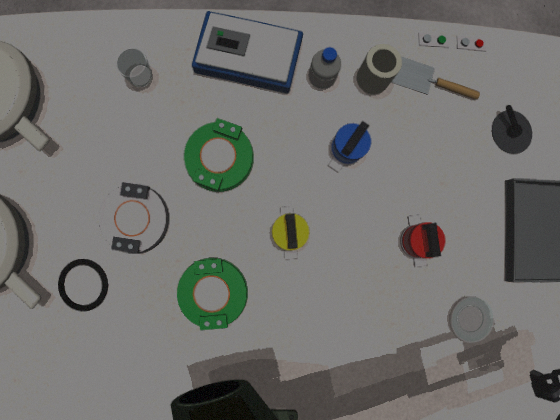

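View pics/scene0.png

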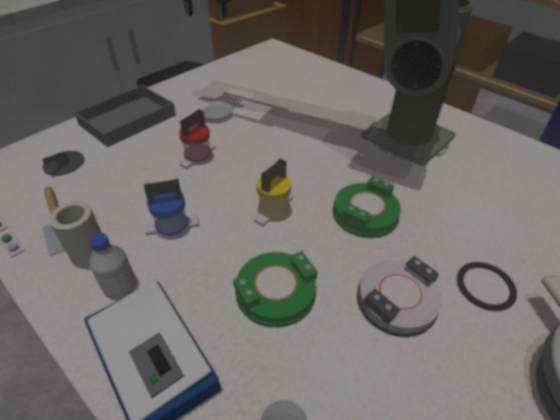

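The top view shows the red cylinder at about (425,240) with its handle running near-vertical in the picture and ears at (415,220) and (420,262). The white base has its ring at (132,218) and dark claws at (134,190) and (126,245). The scene view shows the same layout, with two green decoys.

```bash
cat > h.py <<'E'
import numpy as np,cv2
from scipy.spatial.transform import Rotation as R
from workcell import *
def ray(ci,uv,T=None):
    K=np.array([[ci['fx'],0,ci['cx']],[0,ci['fy'],ci['cy']],[0,0,1]])
    n=cv2.undistortPoints(np.array(uv,float).reshape(-1,1,2),K,np.array([ci['k1'],0,0,0.]))[:,0]
    T=np.linalg.inv(ci['view']) if T is None else T
    return T[:3,3],np.c_[n,np.ones(len(n))]@T[:3,:3].T
def onplane(ci,uv,z,T=None):
    o,d=ray(ci,uv,T); return o+d*((z-o[2])/d[:,2])[:,None]
def wristT(s,ci):
    T=np.eye(4);T[:3,:3]=R.from_quat(s['ee_rot']).as_matrix();T[:3,3]=s['tcp_pos'];return T@ci['tool_from_camera']
def blobs(m,amin=40):
    n,l,st,c=cv2.connectedComponentsWithStats(m.astype(np.uint8))
    return [(c[i],st[i],l==i) for i in range(1,n) if st[i,4]>=amin]
def axis(P):
    """centre and long-axis angle (deg) of min-area box of ground points"""
    (c,wh,a)=cv2.minAreaRect(P[:,:2].astype(np.float32)*1000)
    if wh[0]<wh[1]: a+=90
    return np.array(c)/1000,np.array(wh),a%180
E
python3 - <<'E'
from h import *
ci=camera_info('top');f=np.load('pics/top0.npz');p=f['p'].astype(int)
r,g,b=p[...,0],p[...,1],p[...,2];dark=p.max(2)<70
def px(m):return np.argwhere(m)[:,::-1]
for nm,box,z in(('handle',(410,210,460,270),.116),('claws',(105,170,155,260),.05)):
    x0,y0,x1,y1=box;m=np.zeros(dark.shape,bool);m[y0:y1,x0:x1]=dark[y0:y1,x0:x1]
    for c,st,k in blobs(m): print(nm,c,st,axis(onplane(ci,px(k),z)))
for nm,m in(('red',(r>110)&(g<60)&(b<60)),('yel',(r>110)&(g>100)&(b<70)),('ring',(r>g+35)&(r>b+45))):
    for c,st,k in blobs(m):print(nm,c,st,axis(onplane(ci,px(k),.03 if nm=='ring' else .076)))
print(onplane(ci,[[415,220],[420,262]],.008))
E
```

```text
handle [431.46875  239.734375] [422 223  19  34 448] (array([ 0.45226904, -0.32908795]), array([63.13195419, 28.74857521]), 9.566290855407715)
handle [412.77586207 252.74137931] [410 243  11  16  58] (array([ 0.42831549, -0.29234851]), array([32.5271225 , 14.47409344]), 37.624393463134766)
claws [134.77602524 190.52365931] [121 182  29  17 317] (array([0.5356424 , 0.24473936]), array([56.91839981, 26.44581223]), 82.81351470947266)
claws [128.50712251 245.10826211] [112 237  43  17 351] (array([0.42534503, 0.24346794]), array([85.29376984, 26.46595192]), 83.41653442382812)
red [417.51398601 241.37062937] [411 224  14  33 286] (array([ 0.4509968, -0.313104 ]), array([63.01158142, 23.56489944]), 9.26932144165039)
red [440.86607143 238.13392857] [438 226   7  25 112] (array([ 0.45811487, -0.36360248]), array([47.51216888, 12.31356907]), 9.284357070922852)
yel [279.82051282 232.70655271] [272 215  22  35 351] (array([ 0.45733163, -0.04712978]), array([67.77770233, 31.11961937]), 16.363460540771484)
yel [301.28888889 230.59365079] [295 214  14  36 315] (array([ 0.46312924, -0.08704374]), a
[... 153 characters left out ...]
5.61898327, 16.66312218]), 136.32805252075195)
ring [125.91666667 228.        ] [114 211  33  25  60] (array([0.46471878, 0.26236502]), array([71.64554596, 33.57915115]), 64.41919708251953)
ring [418.72315036 240.57756563] [410 222  21  36 419] (array([ 0.45510388, -0.33460931]), array([71.89733124, 42.67806244]), 0.770159125328064)
ring [440.72932331 237.95488722] [437 226   8  26 133] (array([ 0.45865887, -0.38009137]), array([52.07432938, 13.81255054]), 9.20736312866211)
ring [219.27118644 286.03389831] [199 276  31  33  59] (array([0.34712244, 0.07415414]), array([71.36322784, 38.48790359]), 39.97877502441406)
[[ 0.49599029 -0.33003612  0.008     ]
 [ 0.40853029 -0.34220042  0.008     ]]
```

Request:
{"op": "servo_tool", "data": {"steps": [[[8.54, 4.5, -1.35, 0, 0, 0, 0], [8.54, 4.5, -1.35, 0, 0, 0, 0], [8.54, 4.5, -1.35, 0, 0, 0, 0], [8.54, 4.5, -1.35, 0, 0, 0, 0], [8.54, 4.5, -1.35, 0, 0, 0, 0], [8.54, 4.5, -1.35, 0, 0, 0, 0], [8.54, 0, 0, 0, 0, 0, 8], [8.54, 0, 0, 0, 0, 0, 8], [8.54, 0, 0, 0, 0, 0, 0]]]}}

```text
time: 1.23
tcp_pos: [0.4518, -0.3352, 0.2307]
ee_rot: [0.997, 0.077, -0.0, -0.0]
force: [0.5, 0.1, -0.0]
width: 0.0851
gripper_force: 0.0
```

```bash
cat > look.py <<'E'
from h import *
import sys
s=sense();p,d=read_camera('wrist');n=sys.argv[1]
np.savez(f'pics/{n}.npz',p=p,d=d,T=wristT(s,camera_info('wrist')));cv2.imwrite(f'pics/{n}.png',p[:,:,::-1])
print(s['time'],s['tcp_pos'],R.from_quat(s['ee_rot']).as_matrix()[:,0])
E
python3 look.py w1
```

```text
1.225 [ 0.45181539 -0.33520277  0.23067228] [ 9.88068813e-01  1.54011379e-01 -7.17675431e-04]
```

View pics/w1.png

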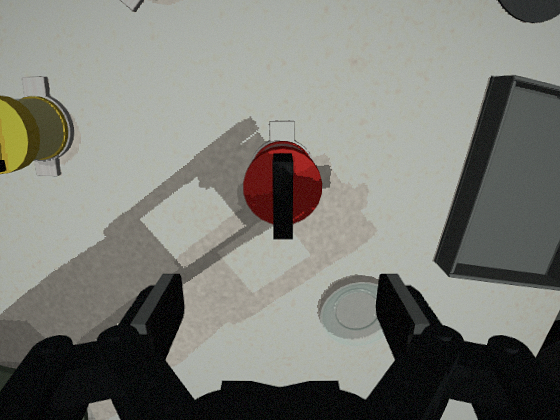

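The wrist view shows the red cylinder at (283,185). Its handle spans (283,155) to (283,238), aligned with the tool's x.

```bash
python3 - <<'E'
from h import *
ci=camera_info('wrist');f=np.load('pics/w1.npz');p=f['p'].astype(int);T=f['T']
m=np.zeros(p.shape[:2],bool);m[150:245,262:306]=(p.max(2)<60)[150:245,262:306]
c,st,k=max(blobs(m),key=lambda b:b[1][4]);print(st)
print(axis(onplane(ci,np.argwhere(k)[:,::-1],.116,T)), np.degrees(np.arctan2(.154,.988)))
for v in (170,190,210,230):
    u=np.where(k[v])[0];print(v,u.min(),u.max())
print(onplane(ci,[[283,238],[283,155],[282.5,121]],.116,T),onplane(ci,[[270,121],[295,121]],.008,T))
E
```

```text
[ 272  153   21   86 1701]
(array([ 0.45524603, -0.33812097]), array([69.7022934 , 15.32546043]), 9.540172576904297) 8.859429319028497
170 272 292
190 273 292
210 273 292
230 274 292
[[ 0.42101025 -0.34418609  0.116     ]
 [ 0.48823061 -0.33346094  0.116     ]
 [ 0.51300485 -0.32914357  0.116     ]] [[ 0.5031897  -0.31829392  0.008     ]
 [ 0.50722625 -0.34403086  0.008     ]]
```

Request:
{"op": "servo_tool", "data": {"steps": [[[8.5, 0, 0.4, 4, 0, 0, 0], [8.5, 0, 0, 4, 0, 0, 0], [8.5, 0, 0, 4, 0, 0, 0], [8.5, 0, 0, 2.4, 0, 0, 0], [0.5, 0, 0, 0, 0, 0, 0], [0.5, 0, 0, 0, 0, 0, 0], [0.5, 0, 0, 0, 0, 0, 0], [0.5, 0, 0, 0, 0, 0, 0], [0.5, 0, 0, 0, 0, 0, 0], [0.5, 0, 0, 0, 0, 0, 0]]], "force": 70}}

```text
time: 2.52
tcp_pos: [0.4532, -0.3398, 0.0885]
ee_rot: [0.997, 0.076, 0.001, 0.0]
force: [-0.3, 2.7, 5.9]
width: 0.0149
gripper_force: 69.8
```

Request:
{"op": "servo_tool", "data": {"steps": [[[0.5, 0, 0, -1, 0, 0, 0], [0.5, 0, 0, -3, 0, 0, 0], [0.5, 0, 0, -4, 0, 0, 0], [0.5, 0, 0, -4, 0, 0, 0], [0.5, 0, 0, -4, 0, 0, 0], [0.5, 0, 0, 0, 0, 0, 0]]]}}

```text
time: 3.28
tcp_pos: [0.4541, -0.3415, 0.2508]
ee_rot: [0.997, 0.076, 0.003, 0.003]
force: [0.9, -1.3, -4.4]
width: 0.0149
gripper_force: 68.9
```

Request:
{"op": "servo_tool", "data": {"steps": [[[0.5, 0.6, -3, 0, 0, 0, 0], [0.5, 1.1, -5, 0, 0, 0, 0], [0.5, 1.1, -5, 0, 0, 0, 0], [0.5, 1.1, -5, 0, 0, 0, 0], [0.5, 1.1, -5, 0, 0, 0, 0], [0.5, 1.1, -5, 0, 0, 0, 0], [0.5, 1.1, -5, 0, 0, 0, 0], [0.5, 1.1, -5, 0, 0, 0, 0], [0.5, 1.1, -5, 0, 0, 0, 0], [0.5, 0.9, -4, 0, 0, 0, 0]]]}}

```text
time: 4.53
tcp_pos: [0.4809, 0.1422, 0.2439]
ee_rot: [0.997, 0.077, -0.003, 0.0]
force: [-0.4, -0.1, -4.1]
width: 0.0148
gripper_force: 69.2
```

Request:
{"op": "servo_tool", "data": {"steps": [[[0.5, 0, 0, 0, 0, 0, -6], [0.5, 0, 0, 0, 0, 0, -9], [0.5, 0, 0, 0, 0, 0, -9], [0.5, 0, 0, 0, 0, 0, -9], [0.5, 0, 0, 0, 0, 0, -9], [0.5, 0, 0, 0, 0, 0, -9], [0.5, 0, 0, 0, 0, 0, -9], [0.5, 0, 0, 0, 0, 0, -8], [0.5, 0, 0, 0, 0, 0, -6], [0.5, 0, 0, 0, 0, 0, 0]]]}}

```text
time: 5.78
tcp_pos: [0.4812, 0.1403, 0.2442]
ee_rot: [0.751, 0.66, -0.002, -0.001]
force: [0.4, -0.3, -4.3]
width: 0.0149
gripper_force: 69.4
```

```bash
python3 look.py w2
```

```text
5.775 [0.48123474 0.14025052 0.24422538] [ 0.12765007  0.99181819 -0.00146241]
```

View pics/w2.png

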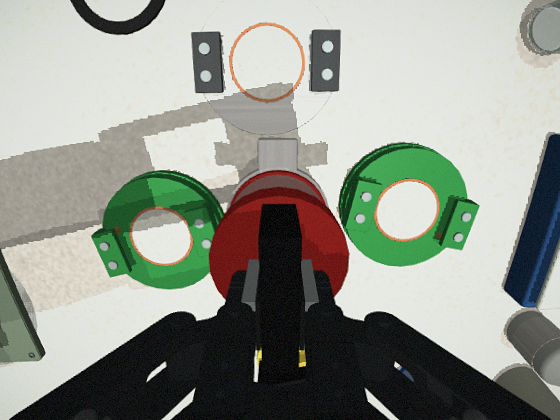

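The wrist view shows the white base with its orange ring at (267,62) and claws at (207,62) and (325,61). The held cylinder's front ear is at (278,140), and the green decoys are on either side.

```bash
python3 - <<'E'
from h import *
ci=camera_info('wrist');f=np.load('pics/w2.npz');p=f['p'].astype(int);T=f['T']
m=np.zeros(p.shape[:2],bool);m[20:105,185:345]=(p.max(2)<95)[20:105,185:345]
C=[]
for c,st,k in blobs(m,300):
    a=axis(onplane(ci,np.argwhere(k)[:,::-1],.05,T));C.append(a[0]);print(st,a)
r,g,b=p[...,0],p[...,1],p[...,2]
m=np.zeros(p.shape[:2],bool);m[15:110,220:310]=((r>g+40)&(r>b+40))[15:110,220:310]
print('ring',cv2.fitEllipse(onplane(ci,np.argwhere(m)[:,::-1],.03,T)[:,:2].astype(np.float32)*1000))
C=np.array(C);d=C[1]-C[0];cen=C.mean(0);print('mid',cen,np.linalg.norm(d),np.degrees(np.arctan2(d[1],d[0])))
t=f['T'];s=sense();M=R.from_quat(s['ee_rot']).as_matrix();print('yaw',np.degrees(np.arctan2(M[1,0],M[0,0])))
dw=cen-s['tcp_pos'][:2];print('tool d',M[:2,:2].T@dw)
E=onplane(ci,[[258,138.5],[298.5,138.5]],s['tcp_pos'][2]-.0805,T);print('ear',E,[M.T@(e-s['tcp_pos']) for e in E])
E
```

```text
[ 311   30   29   62 1483] (array([0.53449774, 0.24396968]), array([53.42175293, 25.80496216]), 83.97078704833984)
[ 192   32   32   61 1487] (array([0.42680798, 0.25677658]), array([53.18912506, 26.90499115]), 82.83311462402344)
ring ((480.36517333984375, 250.75967407226562), (70.9588623046875, 71.21189880371094), 67.88644409179688)
mid [0.48065286 0.25037313] 0.10844860870991388 173.2180077156602
yaw 82.63308275918698
tool d [ 0.10904319 -0.01497545]
ear [[0.47263094 0.19435714 0.16424034]
 [0.49850134 0.19105521 0.16424034]] [array([ 0.05255601, -0.01540402,  0.08050467]), array([0.05259852, 0.01067598, 0.08039307])]
```

Request:
{"op": "servo_tool", "data": {"steps": [[[0.5, 2, -0.3, 0, 0, 0, 0], [0.5, 3.5, -0.4, 0, 0, 0, 0], [0.5, 3.5, -0.4, 0, 0, 0, 0], [0.5, 2, -0.25, 0, 0, 0, -0.5], [0.5, 0, 0, 2, 0, 0, 0], [0.5, 0, 0, 2.5, 0, 0, 0], [0.5, 0, 0, 1, 0, 0, 0], [0.5, 0, 0, 0, 0, 0, 0], [0.5, 0, 0, 0, 0, 0, 0]]]}}

```text
time: 6.95
tcp_pos: [0.4843, 0.2515, 0.1934]
ee_rot: [0.748, 0.664, 0.001, 0.0]
force: [0.4, 0.1, -5.0]
width: 0.0151
gripper_force: 69.3
```

```bash
python3 look.py w3
```

```text
6.95 [0.48432778 0.25146466 0.19336078] [1.18144162e-01 9.92996169e-01 7.51590124e-04]
```

View pics/w3.png

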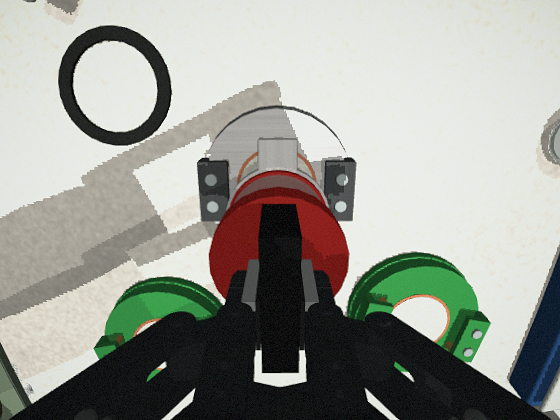

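The ear is at (278,140), between claws whose inner edges are at u = 229 and 326. I'll check how well it's centred at the right heights.

```bash
python3 - <<'E'
from h import *
ci=camera_info('wrist');f=np.load('pics/w3.npz');p=f['p'].astype(int);T=f['T'];s=sense();M=R.from_quat(s['ee_rot']).as_matrix()
tl=lambda P:(P-s['tcp_pos'])@M
print(tl(onplane(ci,[[258,138.5],[298.5,138.5]],s['tcp_pos'][2]-.0805,T)))
m=np.zeros(p.shape[:2],bool);m[150:215,190:360]=(p.max(2)<95)[150:215,190:360]
for v in (170,185):
    u=np.where(m[v])[0];print(v,u[u<240].min(),u[u<240].max(),u[u>310].min(),u[u>310].max())
    print(tl(onplane(ci,[[u[u<240].max()+1,v],[u[u>310].min(),v]],.05,T)))
b=tl(np.array([[.4805,.2505,.05]]));print('base',b)
E
```

```text
[[ 0.05254109 -0.01520395  0.08051696]
 [ 0.05254289  0.01091818  0.08057824]]
170 198 228 325 354
[[ 0.01820493 -0.04439731  0.14353612]
 [ 0.01819631  0.0373543   0.14372787]]
185 199 228 324 353
[[ 0.00501982 -0.0449858   0.1435216 ]
 [ 0.00500762  0.03702543  0.14371396]]
base [[-0.00165395 -0.00412872  0.14361078]]
```

Request:
{"op": "servo_tool", "data": {"steps": [[[0.5, 0, -0.17, 1, 0, 0, 0], [0.5, 0, 0, 2, 0, 0, 0], [0.5, 0, 0, 2, 0, 0, 0], [0.5, 0, 0, 1, 0, 0, 0], [0.5, 0, 0, 0.6, 0, 0, 0], [0.5, 0, 0, 0.4, 0, 0, 0], [0.5, 0, 0, 0.2, 0, 0, 0], [0.5, 0, 0, 0, 0, 0, 0], [0.5, 0, 0, 0, 0, 0, 0]]]}}

```text
time: 8.12
tcp_pos: [0.4821, 0.2517, 0.1207]
ee_rot: [0.748, 0.664, 0.0, 0.0]
force: [0.3, -0.1, -5.3]
width: 0.0149
gripper_force: 69.4
```

Request:
{"op": "servo_tool", "data": {"steps": [[[0.5, 0, 0, 0.15, 0, 0, 0], [0.5, 0, 0, 0.1, 0, 0, 0], [0.5, 0, 0, 0, 0, 0, 0], [0.5, 0, 0, 0, 0, 0, 0]]]}}

```text
time: 8.62
tcp_pos: [0.482, 0.2518, 0.1186]
ee_rot: [0.748, 0.664, 0.0, 0.0]
force: [-2.5, -0.7, 3.4]
width: 0.0149
gripper_force: 70.4
```

Request:
{"op": "servo_tool", "data": {"steps": [[[0.5, 0, 0, 0, 0, 0, 5], [0.5, 0, 0, 0, 0, 0, 9], [0.5, 0, 0, 0, 0, 0, 9], [0.5, 0, 0, 0, 0, 0, 9], [0.5, 0, 0, 0, 0, 0, 9], [0.5, 0, 0, 0, 0, 0, 9]]]}}

```text
time: 9.38
tcp_pos: [0.4837, 0.2518, 0.1185]
ee_rot: [0.959, 0.284, 0.002, 0.0]
force: [1.8, -0.2, -2.2]
width: 0.0148
gripper_force: 69.8
```

Request:
{"op": "servo_tool", "data": {"steps": [[[0.5, 0, 0.05, 0, 0, 0, 9], [0.5, 0, 0.05, 0, 0, 0, 9], [0.5, 0, 0.05, 0, 0, 0, 9], [0.5, 0, 0.05, 0, 0, 0, 8], [0.5, 0, 0, 0, 0, 0, 5], [0.5, 0, 0, 0, 0, 0, 0], [0.5, 0, 0, 0, 0, 0, 0]]]}}

```text
time: 10.25
tcp_pos: [0.4839, 0.2496, 0.1186]
ee_rot: [0.998, -0.058, 0.002, -0.0]
force: [3.0, -1.8, 2.1]
width: 0.0148
gripper_force: 70.1
```

```bash
python3 look.py w4; python3 -c "
from h import *
s=sense();print(s['torque'],s['force'],R.from_quat(s['ee_rot']).as_euler('zyx',degrees=True))"
```

```text
10.25 [0.48387888 0.249634   0.11855819] [ 0.99321032 -0.11628619  0.00328505]
[-0.65013862 -0.66900191  0.14151024] [ 3.26933503 -2.32080186  0.61717838] [  6.69034822   0.18344724 179.99368639]
```

View pics/w4.png

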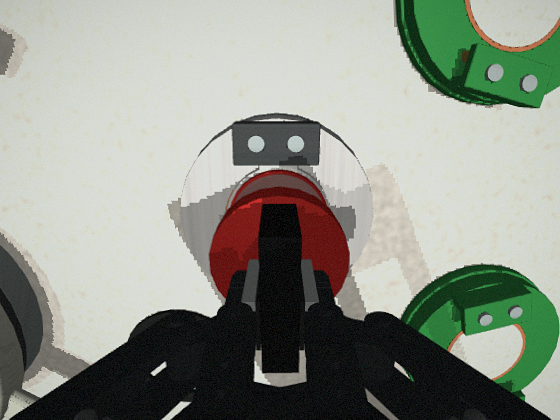

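The wrist view shows the front ear under the claw at (277,143) and the foot central on the base, so I'll release.

Request:
{"op": "servo_tool", "data": {"steps": [[[3, 0, 0, 0, 0, 0, 0], [6, 0, 0, 0, 0, 0, 0], [6, 0, 0, 0, 0, 0, 0], [6, 0, 0, 0, 0, 0, 0], [6, 0, 0, -2, 0, 0, 0], [6, 0, 0, -4, 0, 0, 0], [6, 0, 0, -4, 0, 0, 0], [6, 0, 0, -4, 0, 0, 0], [6, 0, 0, 0, 0, 0, 0], [6, 0, 0, 0, 0, 0, 0]]]}}

```text
time: 11.55
tcp_pos: [0.4819, 0.2496, 0.2571]
ee_rot: [0.998, -0.059, -0.001, 0.0]
force: [-1.1, -0.4, 0.0]
width: 0.0598
gripper_force: 0.0
```

```bash
python3 look.py w5
```

```text
11.55 [0.48188402 0.24960976 0.25705324] [ 0.99305502 -0.11764532 -0.00114388]
```

View pics/w5.png

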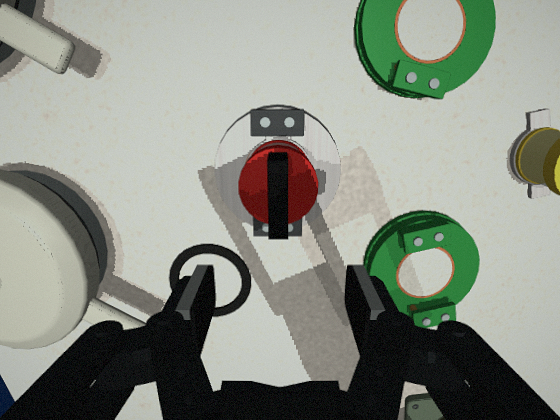

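The cylinder stands free at (278,190), with its handle lined up with both claws at (277,122) and (277,230). One last numeric check, then hand in.

```bash
python3 - <<'E'
from h import *
ci=camera_info('wrist');T=np.load('pics/w5.npz')['T']
P=onplane(ci,[[278,238.5]],.146,T)[0,:2]+.032*np.array([.993,-.117]);print('off mm',(P-[.4805,.2505])*1000)
if np.linalg.norm(P-[.4805,.2505])<.007: print(sign_off())
E
```

```text
off mm [ 3.02767378 -1.65715254]
the job is handed in; nothing more can be done
None
```

The red cylinder stands released on the screen base, about 3.5 mm off its axis with both ears lined up under the claws, and the job was handed in at about 11.6 s; the blue and yellow cylinders were not touched.

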